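Unstack the stuck tumblers into the keeping tray

ROBOT

A 6-joint arm with a two-finger parallel gripper is mounted at the origin on the work surface. World frame = base frame: x ahead of the robot, y to its left, z up, the work surface at z = 0. Lengths are in m, angles in rad, forces in N, time in s.
With the tool pointing down it reaches from about 0.35 to 0.975 m from the base axis. Payload 4.9 kg.
Tool frame: the origin (TCP) lies between the finger pads; the fingertips stand 14 mm ahead of it and the grasp point (between the pads) lies 5 mm behind it (manip.tcp_to_tips is the distance from the TCP to the fingertips, in m); z points along the fingers, y is the line along which they close (so a half turn about z gives the same grasp; the last joint's range is limited). The gripper opens to 85 mm and grips with 20 to 120 N. Pads are 22 mm wide; open, the fingers measure 114 mm over their backs; the gripper's body (76 mm by 85 mm) begins 54 mm behind the grasp point. The pads swing forward as they close: fully open they stand 13 mm farther back than shut.
Start: joints at [-1.425, 0.053, 1.613, -0, 1.476, -0.119], TCP at [0.164, -0.603, 0.219] pointing down, gripper open.
Joint ranges: [-3.01, 3.01], [-1.01, 2.22], [0.06, 2.58], [-1.02, 4.17], [0.09, 2.62], [-3.14, 3.14]. Speed limits (rad/s): [2.57, 2.57, 3.14, 3.14, 3.14, 3.14].

INTERFACE

Orientations are given as a unit quaternion [w, x, y, z].
In Python, from plant import manip gives the robot as it stands.
- The arm moves only by the tool servo_tool, never from a script. Its argument "moves" is a list that holds one entry, the list of rows, each a list of 7 numbers: the shift along the tool's x, y, z in mm, then the turn, a rotation vector about the tool's x, y, z in degrees, then the finger opening in mm, from 0 to 85.4. In form: [[[x, y, z, ax, ay, az, fingers], ...]]. A call has 1 to 12 rows; each row shifts and turns the commanded pose from where the row before left it, along the tool's axes as they then stand; what a row does not reach is not made up. A row lasts 1/8 s, in which the tool goes at most 62.5 mm and 10.7 degrees, less where a joint would pass 70% of its speed; a pose out of reach is approached as far as the arm can. A call with a gripper value outside its range is refused whole. The fingers move at their own pace and stop on an object; the grip force is fixed at half the most. Time passes only in rows, so rows that do not move let the fingers close. It gives the time, the measured TCP pose, the force, the opening and the grip force at its end, in the units of the state.
- manip.state(): the state, without advancing time (a new reading comes with each control period).
- manip.grab_frame(name): name is "scene" or "top"; returns a dict with "image" (420x560x3 uint8, blue, green, red), "mtx" (3x3 intrinsics, pixels), "eye" and "rotation" of the camera in the world. Camera axes: x right, y down, z forward; pixel columns grow to the right and rows downward; lengths in m; the calibration is good to about 2 mm. A picture is of the moment at which its call begins. There is no depth.
- manip.job_done(): hands the job in; it is judged then, once.
The state is a dict: "time": time; "joint_pos": joint angles; "joint_vel": joint speeds; "joint_efforts": joint torques, N m; "tool_pos": TCP position; "tool_rot": TCP orientation; "contact_force": force on the tool from outside, world axes, zero at the start; "ft_torque": the same for the moment, N m; "gripper_width": opening from 0.0 (shut) to 1.0 (fully open); "grasp_force": force on a finger pad.
Only numpy, scipy, OpenCV 4.12 (cv2) and the standard library are available. Lean on these libraries where they do the work, as an engineer would, in place of code of your own. Each camera call takes 0.05 s, during which the arm holds its last target. There are 200 camera calls.

TASK

The three tumblers have been left stuck one inside another, and they must not be stored like that. Lift the top one straight up out of the stack by itself and stand it upright on one of the two round foam pads in the tray, then do the same with the middle one on the other pad, and leave the lowest one sitting in its foam block. They are ceramics: keep them upright, set them down gently, and leave the jar, the vase, the picture and the tape alone.

Things in the scene. Friction and masses are not known exactly. Their poses are not given: they have to be found in the camera images.
- top_tumbler_center (a point): Centre (half-way up, on the axis) of the top tumbler, terracotta colour. All three are alike: eight-sided open ceramic tumblers, 100 mm high, 40 mm over the flats at the foot, 60 mm at the rim (65 over the corners), sides straight, wall 4 mm, about 170 g. Own z up; flats face own x, y and the 45 degree directions between. At the start only its upper 40 mm stands clear above the rim below.
- mid_tumbler_center (a point): Centre of the middle tumbler, cream colour, same size. Each tumbler sits 40 mm above the one under it, stuck by the friction of the tapered walls, which gives way at a straight upward pull of some 3 to 12 N beyond its weight (masses vary by a quarter), and is free after 60 mm of upward travel.
- low_tumbler_center (a point): Centre of the lowest tumbler, dark teal, same size. Its foot sits in the foam block, gripped by four springy foam cheeks that hold it down with about 20 N of friction. It stays there.
- seat (a point): Where the centre of the lowest tumbler is when seated: on the axis of the fixed white foam block, 130 x 130 mm, 52 mm high, 70 mm above the table (floor of the cut-out at 20 mm). Axes along the sides of the block; the flats of the tumblers start aligned with them. Block and tray may each be on either side of the picture.
- tray: Fixed blue-grey board tray, 230 x 230 mm, origin at the centre of its underside, floor 5 mm thick, outer walls 55 mm high, one divider each way (48 mm high) through the centre: four cells 107 mm wide, centres 56 mm from the centre of the tray along own x and y. In no fixed order, two cells hold a pad, one the jar, one the vase.
- pad_a_top (a point): Centre of the upper face of one white round foam pad (fixed, 80 mm diameter, 8 mm thick) in a cell of the tray. A tumbler standing here has its centre 50 mm above this point.
- pad_b_top (a point): The same for the other pad. Either tumbler may go on either pad.
- jar_center (a point): Centre of a green lidded jar, 70 mm in diameter at its widest, 96 mm high, standing loose in a cell of the tray. Leave alone.
- vase_center (a point): Centre of a blue footed vase that flares from a narrow waist to 76 mm diameter at its top, 110 mm high, standing loose in a cell of the tray. Leave alone.
- picture_center (a point): Centre of a small framed picture, 200 mm long (own x), 22 mm thick (own y), 160 mm high, standing loose on edge in a slotted grey foam foot (230 x 60 mm, 36 mm high) between block and tray; its top edge is 170 mm above the table. Leave alone.
- tape_center (a point): Centre of a loose roll of blue tape lying flat on the far side, 100 mm diameter, 24 mm high. Leave alone.
There are look-alikes about, which are no part of the job. What is meant by the part that bears seat is not brown, and is the smaller of those in its own colour.

How it is judged:
On the way, in this order (a step that is already met when the one before it is completed fails the run):
1. the top tumbler is lifted clear above the middle one, upright, while the other two are still seated (z of top_tumbler_center in the frame of mid_tumbler_center above 0.101 m and angle between top_tumbler_center's own z axis and vertical below 0.3 rad and z of mid_tumbler_center in the frame of low_tumbler_center below 0.05 m and distance between low_tumbler_center and seat below 0.008 m and angle between low_tumbler_center's own z axis and vertical below 0.08 rad), for 0.1 s.
2. the top tumbler stands upright on one of the foam pads, let go of (((horizontal distance between top_tumbler_center and pad_a_top below 0.02 m and z of top_tumbler_center in the frame of pad_a_top between 0.045 and 0.055 m and angle between top_tumbler_center's own z axis and vertical below 0.06 rad) or (horizontal distance between top_tumbler_center and pad_b_top below 0.02 m and z of top_tumbler_center in the frame of pad_b_top between 0.045 and 0.055 m and angle between top_tumbler_center's own z axis and vertical below 0.06 rad)) and contact force between the fingers and top_tumbler below 0.2 N), for 0.2 s.
3. the middle tumbler is lifted clear above the lowest one, upright, while the lowest is still seated in the block (z of mid_tumbler_center in the frame of low_tumbler_center above 0.101 m and angle between mid_tumbler_center's own z axis and vertical below 0.3 rad and distance between low_tumbler_center and seat below 0.008 m and angle between low_tumbler_center's own z axis and vertical below 0.08 rad), for 0.1 s.
At the end, for the whole second after the job is handed in: Top and middle tumbler upright (3.5 degrees), one resting on each pad (height within 5 mm), within 20 mm of its centre; lowest still in its block (8 mm, 4.5 degrees); all at rest; jar, vase, picture and tape within 12 mm of their starts and not tipped (6 degrees) (((horizontal distance between top_tumbler_center and pad_a_top below 0.02 m and z of top_tumbler_center in the frame of pad_a_top between 0.045 and 0.055 m and angle between each of top_tumbler_center, mid_tumbler_center's own z axis and vertical below 0.06 rad and horizontal distance between mid_tumbler_center and pad_b_top below 0.02 m and z of mid_tumbler_center in the frame of pad_b_top between 0.045 and 0.055 m) or (horizontal distance between top_tumbler_center and pad_b_top below 0.02 m and z of top_tumbler_center in the frame of pad_b_top between 0.045 and 0.055 m and angle between each of top_tumbler_center, mid_tumbler_center's own z axis and vertical below 0.06 rad and horizontal distance between mid_tumbler_center and pad_a_top below 0.02 m and z of mid_tumbler_center in the frame of pad_a_top between 0.045 and 0.055 m)) and distance between low_tumbler_center and seat below 0.008 m and angle between low_tumbler_center's own z axis and vertical below 0.08 rad and linear speed of each of top_tumbler, mid_tumbler, low_tumbler below 0.02 m/s and distance of each of jar_center, vase_center, picture_center, tape_center from where it was at the start of the episode below 0.012 m and angle between each of jar_center, vase_center, picture_center, tape_center's own z axis and vertical below 0.1 rad); the robot touches nothing.
It fails at once if a tumbler is tipped by more than about 25 degrees (angle between any of top_tumbler_center, mid_tumbler_center, low_tumbler_center's own z axis and vertical above 0.44 rad).
It fails at once if the lowest tumbler is pulled out of its block by more than 15 mm (distance between low_tumbler_center and seat above 0.015 m).
It fails at once if a tumbler is let go of and falls (over 0.42 m/s, a drop of more than about 9 mm) ((linear speed of top_tumbler above 0.42 m/s and contact force between the fingers and top_tumbler below 0.1 N) or (linear speed of mid_tumbler above 0.42 m/s and contact force between the fingers and mid_tumbler below 0.1 N)).
It fails at once if a tumbler is slammed or pressed on a pad with over 80 N (contact force between any of top_tumbler, mid_tumbler and pad_a above 80 N or contact force between any of top_tumbler, mid_tumbler and pad_b above 80 N).
It fails at once if the jar, the vase, the picture or the tape is moved by more than 20 mm (distance of any of jar_center, vase_center, picture_center, tape_center from where it was at the start of the episode above 0.02 m).
It also fails if it takes over 67 s, if anything falls off the work surface, if the arm or the gripper's body presses on something with over 40 N, if the wrist force passes 120 N, or if a joint passes its speed limit or range.

## Working session

There is one attempt and no reset: what is moved stays moved. The work goes in short steps, Python scripts to look and compute and a tool call to move; the robot and the scene stay as the last step left them, time stands still between calls to the robot, and variables do not carry over. Pictures are saved under pics/ and viewed, at most 10 in all, crops included, and the job is handed in when it is done.

Besides the shell and the picture viewer there is one more tool, called after "Request:" as name(argument=value, ...) on one line, values as JSON. servo_tool: Moves the arm, as the interface text tells. Its arguments: {"type":"object","properties":{"moves":{"type":"array"}},"required":["moves"]}

```bash
mkdir -p pics; cat > h.py <<'E'
import numpy as np, cv2
from plant import manip
def grab(n,save=None):
    f=manip.grab_frame(n)
    if save: cv2.imwrite('pics/'+save,f['image'])
    return f
def ray(f,u,v):
    d=np.array(f['rotation'])@np.linalg.inv(np.array(f['mtx']))@np.array([u,v,1.])
    return np.array(f['eye']),d
def onz(f,u,v,z):
    e,d=ray(f,u,v); return e+d*(z-e[2])/d[2]
def proj(f,p):
    c=np.array(f['mtx'])@(np.array(f['rotation']).T@(np.array(p)-np.array(f['eye']))); return c[:2]/c[2]
E
python3 - <<'E'
from h import *
for n in('scene','top'):
    f=grab(n,n+'1.png'); print(n,f['eye'],np.round(f['rotation'],3).tolist(),f['mtx'])
print(manip.state())
E
```

```text
scene [ 1.1357468  -0.36381304  0.9088931 ] [-0.297, 0.813, 0.468, -0.177] [[489.97833279   0.         282.38531188]
 [  0.         489.97833279 214.73367244]
 [  0.           0.           1.        ]]
top [ 0.44479305 -0.02048981  0.98284758] [-0.033, 0.714, -0.699, 0.032] [[423.77344658   0.         279.91636116]
 [  0.         423.77344658 208.50004381]
 [  0.           0.           1.        ]]
{'time': 0.1, 'joint_pos': array([-1.42497819e+00,  5.33202182e-02,  1.61415763e+00, -6.33226079e-06,
        1.47602498e+00, -1.19009673e-01]), 'joint_vel': array([-9.13967414e-04, -2.36554515e-03, -3.74071167e-03,  1.71196306e-03,
       -5.11792310e-04,  5.39694069e-05]), 'joint_efforts': array([-3.54149570e-04, -3.94904780e+01, -3.71364462e+01, -1.31088354e-04,
        3.89857640e-03,  1.82635910e-05]), 'tool_pos': array([ 0.1634952 , -0.60262055,  0.21786722]), 'tool_rot': array([-9.54958004e-04,  9.91245589e-01,  1.32027536e-01, -1.59531613e-05]), 'contact_force': array([-0.0806708 , -0.49164702, -0.19047162]), 'ft_torque': array([ 0.01815204,  0.02111536, -0.01138439]), 'grasp_force': 0.0, 'gripper_width': 1.0008267448501198}
```

View pics/scene1.png

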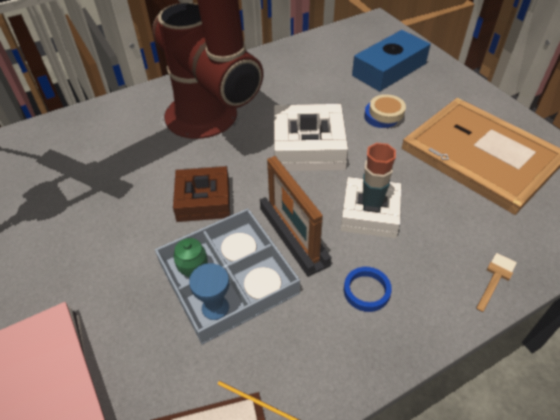

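View pics/top1.png

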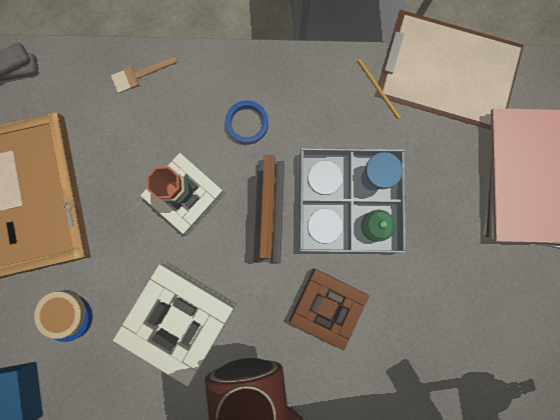

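Scene view: the tumbler stack is in the small white block at (373,185), and the tray at (228,272) has two white pads at (238,247) and (262,282). The jar is at (190,257), the vase at (210,290), the picture at (297,212) and the blue tape ring at (367,288).

Candidates for the seat block (top view): small white with stack (181,193), larger white (174,323), brown (329,309). I choose the small white one. Candidates for the tumblers: the stack at (166,184), or the tan/blue cup-like object at (62,315). I choose the stack.

```bash
cat > m.py <<'E'
from h import *
f=grab('top'); im=f['image']; hsv=cv2.cvtColor(im,cv2.COLOR_BGR2HSV)
def big(mask,box):
    m=np.zeros_like(mask); x0,y0,x1,y1=box; m[y0:y1,x0:x1]=mask[y0:y1,x0:x1]
    cs,_=cv2.findContours(m,cv2.RETR_EXTERNAL,cv2.CHAIN_APPROX_NONE); return max(cs,key=cv2.contourArea)
white=cv2.inRange(hsv,(0,0,150),(180,60,255))
for n,b in(('padL',(303,150,349,200)),('padR',(303,202,349,250))):
    c=big(white,b);(u,v),s,a=cv2.fitEllipse(c); print(n,(u,v),s,onz(f,u,v,.013))
red=cv2.inRange(hsv,(0,90,40),(14,255,255))
c=big(red,(135,150,200,215)); h=cv2.convexHull(c); pts=np.array([onz(f,*p,.2)[:2] for p in h[:,0]],np.float32)
print('rim',cv2.minEnclosingCircle(h),cv2.minEnclosingCircle(pts),cv2.minAreaRect(pts))
c=big(white,(135,145,230,240)); pts=np.array([onz(f,*p,.052)[:2] for p in c[:,0]],np.float32)
print('block',cv2.minAreaRect(pts), cv2.minAreaRect(c))
s=grab('scene')
cv2.imwrite('pics/crop1.png',np.hstack([cv2.resize(im[140:250,130:240],(400,400),interpolation=3),cv2.resize(s['image'][130:240,320:430],(400,400),interpolation=3)]))
hs=cv2.cvtColor(s['image'],cv2.COLOR_BGR2HSV)
im=s['image']; f=s
red=cv2.inRange(hs,(0,110,40),(14,255,255)); c=big(red,(350,135,410,180)); print(cv2.boundingRect(c))
for z in(.2,):print('scene bbox mid top ->',onz(s,*(np.array(cv2.boundingRect(c))[:2]+[cv2.boundingRect(c)[2]/2,9]),z))
E
python3 m.py
```

```text
Traceback (most recent call last):
  File "m.py", line 8, in <module>
    c=big(white,b);(u,v),s,a=cv2.fitEllipse(c); print(n,(u,v),s,onz(f,u,v,.013))
                                                                ~~~^^^^^^^^^^^^
  File "h.py", line 11, in onz
    e,d=ray(f,u,v); return e+d*(z-e[2])/d[2]
        ~~~^^^^^^^
  File "h.py", line 8, in ray
    d=np.array(f['rotation'])@np.linalg.inv(np.array(f['mtx']))@np.array([u,v,1.])
      ~~~~~~~~~~~~~~~~~~~~~~~^~~~~~~~~~~~~~~~~~~~~~~~~~~~~~~~~~
ValueError: matmul: Input operand 1 has a mismatch in its core dimension 0, with gufunc signature (n?,k),(k,m?)->(n?,m?) (size 3 is different from 4)
```

```bash
sed -i "s/f=manip.grab_frame(n)/f=dict(manip.grab_frame(n)); f['rotation']=R.from_quat(f['rotation'],scalar_first=True).as_matrix()/; 1a from scipy.spatial.transform import Rotation as R" h.py; python3 m.py
```

```text
padL (323.50830078125, 179.031005859375) (47.2902946472168, 50.658958435058594) [ 0.60576385 -0.11784708  0.013     ]
padR (322.81353759765625, 226.57785034179688) (46.4090690612793, 51.624446868896484) [ 0.49569406 -0.11748358  0.013     ]
rim ((163.0711212158203, 183.3140106201172), 18.20147132873535) ((0.5610069036483765, 0.19995251297950745), 0.03440694138407707) ((0.5616756677627563, 0.19985365867614746), (0.06461049616336823, 0.05893682688474655), 46.769046783447266)
block ((0.5630333423614502, 0.20123440027236938), (0.12978702783584595, 0.12982654571533203), 49.83832550048828) ((181.07736206054688, 192.46963500976562), (57.67962646484375, 59.16621398925781), 41.987213134765625)
(367, 143, 29, 31)
scene bbox mid top -> [0.56368784 0.20070163 0.2       ]
```

View pics/crop1.png

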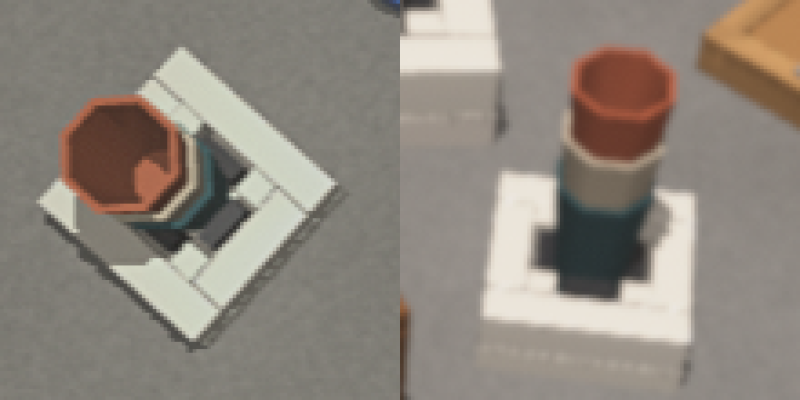

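The crop confirms the terracotta/cream/teal stack in the small white block (top-view rim at about (163,183), block centre (181,192)). The pad masks picked up some of the tray wall, so I'll tighten them.

```bash
cat > go.py <<'E'
from h import *
import sys
def rem(x,y,z,yaw):  # yaw = world angle of tool x, deg
    s=manip.state(); Rt=R.from_quat(s['tool_rot'],scalar_first=True)
    d=Rt.inv().apply(np.array([x,y,z])-s['tool_pos'])*1000
    tgt=R.from_euler('z',yaw,degrees=True)*R.from_euler('x',180,degrees=True)
    print('t',round(s['time'],2),'pos',s['tool_pos'].round(4),'shift mm',d.round(1),'rotvec deg',np.degrees((Rt.inv()*tgt).as_rotvec()).round(2),'F',np.round(s['contact_force'],1),'w',round(s['gripper_width']*85.4,1),'g',round(s['grasp_force'],1))
if __name__=='__main__': rem(*map(float,sys.argv[1:]))
E
python3 - <<'E'
from h import *
print(manip.tcp_to_tips)
f=grab('top'); hsv=cv2.cvtColor(f['image'],cv2.COLOR_BGR2HSV)
m=cv2.inRange(hsv,(0,0,195),(180,40,255)); m=cv2.morphologyEx(m,cv2.MORPH_OPEN,np.ones((9,9)))
cs,_=cv2.findContours(m,0,1)
for c in cs:
    (u,v),r=cv2.minEnclosingCircle(c)
    if 295<u<355 and 140<v<255: print(u,v,r,onz(f,u,v,.013))
E
python3 go.py .563 .2012 .3 49.8
```

```text
0.014
325.1739196777344 225.17391967773438 17.235532760620117 [ 0.4990221  -0.12285144  0.013     ]
325.4230651855469 176.84616088867188 16.748550415039062 [ 0.61096752 -0.12222098  0.013     ]
t 0.3 pos [ 0.1635 -0.603   0.2186] shift mm [ 596.  -671.7  -80.9] rotvec deg [-4.000e-02 -2.000e-02 -3.463e+01] F [ 0.6  0.2 -0.3] w 85.3 g 0.0
```

Request:
servo_tool(moves=[[[0,0,-50,0,0,-5,85],[0,0,-50,0,0,-5,85]]])

```text
time: 0.55
tool_pos: [0.1635, -0.6026, 0.3191]
tool_rot: [-0.001, 0.976, 0.219, 0.0]
contact_force: [0.1, -0.4, -0.1]
gripper_width: 0.995
grasp_force: 0.0
```

```bash
python3 go.py .563 .2012 .3 49.8
```

```text
t 0.55 pos [ 0.1635 -0.6026  0.3191] shift mm [ 705.1 -555.5   20.7] rotvec deg [ -0.11  -0.06 -24.46] F [ 0.1 -0.4 -0.1] w 85.0 g 0.0
```

Request:
servo_tool(moves=[[[0,0,0,0,0,-8.2,85],[0,0,0,0,0,-8.2,85],[0,0,0,0,0,-8,85],[48,-12,0,0,0,0,85],[48,-12,0,0,0,0,85],[48,-12,0,0,0,0,85],[48,-12,0,0,0,0,85],[48,-12,0,0,0,0,85],[48,-12,0,0,0,0,85],[48,-12,0,0,0,0,85],[48,-12,0,0,0,0,85],[48,-12,0,0,0,0,85]]])

```text
time: 2.05
tool_pos: [0.3619, -0.2028, 0.3192]
tool_rot: [0.0, 0.908, 0.419, 0.0]
contact_force: [0.1, -1.3, -0.1]
gripper_width: 0.994
grasp_force: 0.0
```

```bash
python3 go.py .563 .2012 .3 49.8
```

```text
t 2.05 pos [ 0.3619 -0.2028  0.3192] shift mm [ 437.9 -109.1   19.1] rotvec deg [ 0.05 -0.01 -0.25] F [ 0.1 -1.3 -0.1] w 84.9 g 0.0
```

Request:
servo_tool(moves=[[[48,-12,0,0,0,0,85],[48,-12,0,0,0,0,85],[48,-12,0,0,0,0,85],[48,-12,0,0,0,0,85],[48,-12,0,0,0,0,85],[48,-12,0,0,0,0,85],[48,-12,0,0,0,0,85],[48,-12,0,0,0,0,85],[48,-12,0,0,0,0,85],[0,0,0,0,0,-0.3,85]]])

```text
time: 3.3
tool_pos: [0.5598, 0.197, 0.3179]
tool_rot: [-0.0, 0.906, 0.423, -0.001]
contact_force: [-0.0, -0.1, -0.3]
gripper_width: 0.996
grasp_force: 0.0
```

```bash
python3 go.py .563 .2012 .18 49.8; python3 -c "
from h import *
f=grab('scene');g=grab('top');a=[x['image'] for x in(f,g)]
p=proj(f,[.563,.2012,.22]).astype(int);q=proj(g,[.563,.2012,.22]).astype(int)
print(p,q)
c=lambda i,p:cv2.resize(i[max(p[1]-70,0):p[1]+70,max(p[0]-70,0):p[0]+70],(400,400),interpolation=2)
cv2.imwrite('pics/c2.png',np.hstack([c(a[0],p),c(a[1],q)]))"
```

```text
t 3.3 pos [0.5598 0.197  0.3179] shift mm [  5.5  -0.  137.8] rotvec deg [-0.08  0.07  0.29] F [-0.  -0.1 -0.3] w 85.0 g 0.0
[382 144] [159 180]
```

View pics/c2.png

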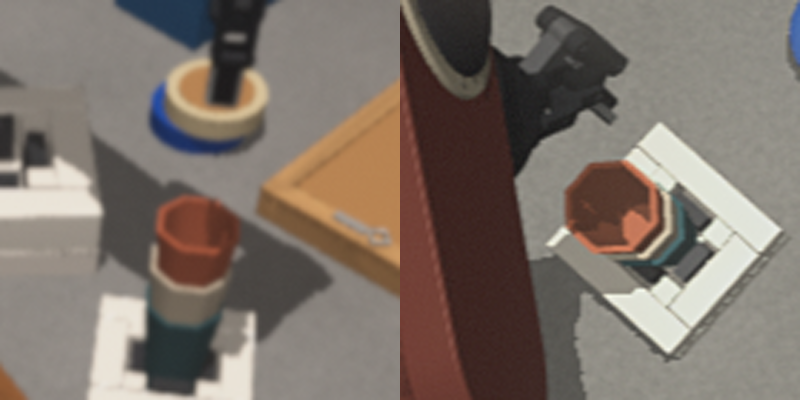

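```bash
python3 -c "
from h import *
s=manip.state();p=s['tool_pos'];Rt=R.from_quat(s['tool_rot'],scalar_first=True).as_matrix()
for n in('scene','top'):
  f=grab(n)
  for k in(-50,0,50): print(n,k,[proj(f,p+Rt@[0,k/1e3,z]).round() for z in(.014,-.06)])
print(s['joint_pos'],p)"
```

```text
scene -50 [array([386.,  97.]), array([392.,  65.])]
scene 0 [array([385., 112.]), array([391.,  80.])]
scene 50 [array([384., 128.]), array([390.,  96.])]
top -50 [array([127., 197.]), array([109., 191.])]
top 0 [array([149., 174.]), array([133., 165.])]
top 50 [array([170., 151.]), array([156., 140.])]
[ 2.09589146e-01 -6.38627531e-02  1.56521846e+00 -3.82754790e-04
  1.64128817e+00  9.09086620e-01] [0.55927852 0.19471197 0.3185794 ]
```

The picture shows the open gripper above and clear of the rim (finger at scene (391,109), top (160,148)), matching the projection. Next: correct sideways and descend.

Request:
servo_tool(moves=[[[6,0,20,0,0,0,85],[0,0,25,0,0,0,85],[0,0,25,0,0,0,85],[0,0,15,0,0,0,85],[0,0,0,0,0,0,85]]])

```text
time: 4.12
tool_pos: [0.5623, 0.1986, 0.2319]
tool_rot: [-0.0, 0.907, 0.421, -0.002]
contact_force: [0.4, 0.3, 0.7]
gripper_width: 0.995
grasp_force: 0.0
```

```bash
for i in 1 2; do python3 go.py .563 .2012 .18 49.8; python3 -c "
from h import *
grab('top')"; done
```

```text
t 4.12 pos [0.5623 0.1986 0.2319] shift mm [ 2.5 -1.  51.9] rotvec deg [-0.12  0.15  0.04] F [0.4 0.3 0.7] w 85.0 g 0.0
t 4.17 pos [0.5631 0.1989 0.2335] shift mm [ 1.7 -1.5 53.5] rotvec deg [-0.03  0.04  0.05] F [ 0.7 -0.7  0.7] w 85.0 g 0.0
```

Request:
servo_tool(moves=[[[1.5,-1,18,0,0,0,85],[0,0,18,0,0,0,85],[0,0,16,0,0,0,85],[0,0,0,0,0,0,66],[0,0,0,0,0,0,50],[0,0,0,0,0,0,40],[0,0,0,0,0,0,40],[0,0,0,0,0,0,40]]])

```text
time: 5.22
tool_pos: [0.5639, 0.2007, 0.1826]
tool_rot: [0.0, 0.907, 0.422, 0.0]
contact_force: [-0.4, -2.9, 1.2]
gripper_width: 0.637
grasp_force: 63.5
```

```bash
python3 go.py .563 .2012 .18 49.8
```

```text
t 5.22 pos [0.5639 0.2007 0.1826] shift mm [-0.2 -1.   2.6] rotvec deg [ 0.06 -0.03  0.07] F [-0.4 -2.9  1.2] w 54.4 g 63.5
```

Request:
servo_tool(moves=[[[0,0,-2,0,0,0,40],[0,0,-3,0,0,0,40],[0,0,-5,0,0,0,40],[0,0,-5,0,0,0,40],[0,0,-5,0,0,0,40],[0,0,0,0,0,0,40]]])

```text
time: 5.98
tool_pos: [0.5638, 0.2012, 0.203]
tool_rot: [-0.0, 0.907, 0.422, 0.001]
contact_force: [0.2, 0.4, 0.0]
gripper_width: 0.469
grasp_force: 0.0
```

```bash
python3 go.py .563 .2012 .31 49.8; python3 -c "
from h import *
f=grab('scene');i=f['image'][60:250,300:450]
cv2.imwrite('pics/c3.png',cv2.resize(i,(450,570),interpolation=2))"
```

```text
t 5.97 pos [0.5638 0.2012 0.203 ] shift mm [  -0.4   -0.5 -107. ] rotvec deg [ 0.03 -0.08  0.08] F [0.2 0.4 0. ] w 40.0 g 0.0
```

View pics/c3.png

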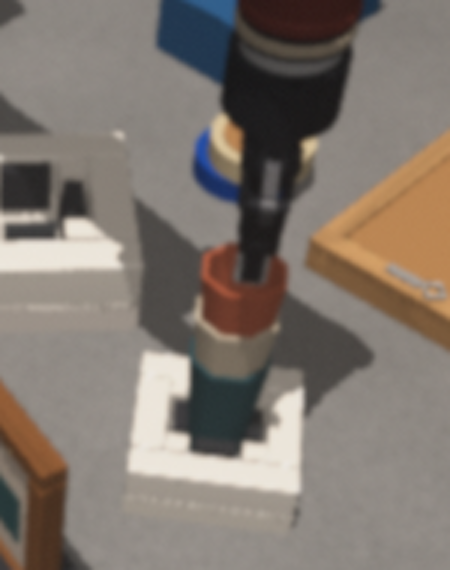

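The grip slipped: the picture shows the top tumbler still nested (rim at about scene (381,148)) and the fingers shut just above it. I'll back off, open, and check that the stack hasn't moved.

Request:
servo_tool(moves=[[[0,0,-20,0,0,0,40],[0,0,-20,0,0,0,40],[0,0,0,0,0,0,85],[0,0,0,0,0,0,85],[0,0,0,0,0,0,85]]])

```text
time: 6.65
tool_pos: [0.563, 0.2008, 0.241]
tool_rot: [-0.0, 0.907, 0.422, -0.001]
contact_force: [0.2, -0.2, -1.3]
gripper_width: 0.997
grasp_force: 0.0
```

```bash
python3 go.py .563 .2012 .18 49.8;  cat > st.py <<'E'
from h import *
f=grab('scene'); hs=cv2.cvtColor(f['image'],cv2.COLOR_BGR2HSV)
red=cv2.inRange(hs,(0,110,40),(14,255,255)); m=np.zeros_like(red); m[120:180,350:410]=red[120:180,350:410]
c=max(cv2.findContours(m,0,1)[0],key=cv2.contourArea); b=cv2.boundingRect(c); print(b)
print('rim far top edge',onz(f,b[0]+b[2]/2,b[1]+9,.2), 'rim expected', proj(f,[.563,.2012,.2]),'foot/midrim',proj(f,[.563,.2012,.16]))
i=f['image'][100:230,330:430]; cv2.imwrite('pics/c4.png',cv2.resize(i,(450,585),interpolation=2))
E
python3 st.py
```

```text
t 6.65 pos [0.563  0.2008 0.241 ] shift mm [ 0.3 -0.2 61. ] rotvec deg [-0.06  0.07  0.07] F [ 0.2 -0.2 -1.3] w 85.2 g 0.0
(367, 141, 28, 31)
rim far top edge [0.55810891 0.20364137 0.2       ] rim expected [381.48937119 151.73049976] foot/midrim [378.8740043 165.3625439]
```

View pics/c4.png

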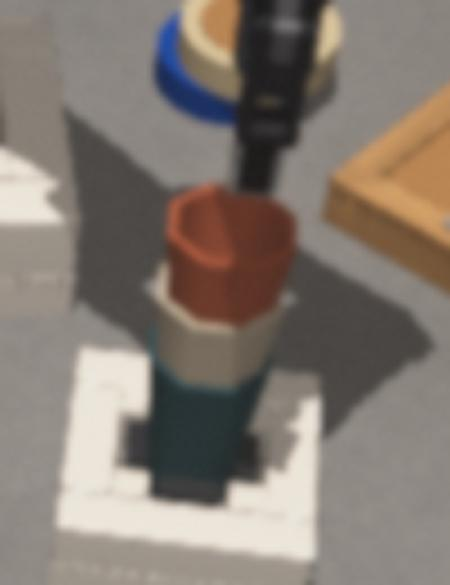

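The picture shows the terracotta tumbler turned about its axis and slightly raised, with its rim at about scene (381,146). It is loose but still nested. I'll measure its rim orientation in the top view.

```bash
cat > oct.py <<'E'
from h import *
def octa(hue=((0,90,40),(14,255,255)),box=(135,150,200,215),z=.2):
    f=grab('top'); x0,y0,x1,y1=box; k=8
    im=cv2.resize(f['image'][y0:y1,x0:x1],None,fx=k,fy=k,interpolation=cv2.INTER_CUBIC)
    m=cv2.inRange(cv2.cvtColor(im,cv2.COLOR_BGR2HSV),*hue)
    c=max(cv2.findContours(m,0,1)[0],key=cv2.contourArea); h=cv2.convexHull(c)
    p=np.array([onz(f,(q[0]+.5)/k-.5+x0,(q[1]+.5)/k-.5+y0,z)[:2] for q in h[:,0]],np.float32)
    (cx,cy),r=cv2.minEnclosingCircle(p)
    # octagon yaw: phase of the 8th harmonic of the support width
    th=np.radians(np.arange(0,180,1.)); w=np.array([np.ptp(p@[np.cos(t),np.sin(t)]) for t in th])
    mid=[np.array([np.cos(t),np.sin(t)]) for t in th]
    ph=np.degrees(np.angle(np.sum((w-w.mean())*np.exp(8j*th))))/8
    print('centre',cx.__round__(4),cy.__round__(4),'r',round(r,4),'corner angle mod45',ph%45,'flat mod45',(ph+22.5)%45,'width min/max',w.min(),w.max())
    return im
if __name__=='__main__':
    cv2.imwrite('pics/o1.png',octa())
E
python3 oct.py; python3 -c "
from h import *
import oct
im=cv2.imread('pics/top1.png')
f=dict(grab('top'),image=im)
oct.grab=lambda n:f
oct.octa()"
```

```text
centre 0.5594 0.2305 r 0.0616 corner angle mod45 25.590343352808574 flat mod45 3.090343352808574 width min/max 0.082172644788502 0.11986846907460791
centre 0.5613 0.1999 r 0.0347 corner angle mod45 27.133111984411073 flat mod45 4.633111984411073 width min/max 0.06018768284637849 0.06916203650927111
```

View pics/o1.png

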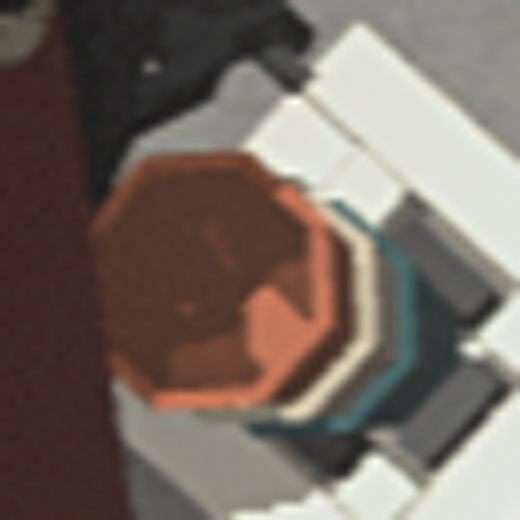

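Request:
servo_tool(moves=[[[0,0,-40,0,0,0,85],[0,0,-40,0,0,0,85],[0,0,0,0,0,0,85]]])

```text
time: 7.18
tool_pos: [0.5651, 0.2013, 0.3268]
tool_rot: [0.001, 0.907, 0.422, 0.004]
contact_force: [0.9, -0.9, -0.7]
gripper_width: 0.998
grasp_force: 0.0
```

```bash
python3 - <<'E'
import oct
from h import *
im=oct.octa(box=(144,160,192,212)); cv2.imwrite('pics/o2.png',im)
m=cv2.inRange(cv2.cvtColor(im,cv2.COLOR_BGR2HSV),(0,90,40),(14,255,255))
c=max(cv2.findContours(m,0,1)[0],key=cv2.contourArea);h=cv2.convexHull(c)
print('px corners',(cv2.approxPolyDP(h,7,True)[:,0]/8+[144,160]).round(1).tolist())
im=cv2.imread('pics/top1.png')
im=cv2.resize(im[160:212,144:192],None,fx=8,fy=8,interpolation=2)
m=cv2.inRange(cv2.cvtColor(im,cv2.COLOR_BGR2HSV),(0,90,40),(14,255,255))
c=max(cv2.findContours(m,0,1)[0],key=cv2.contourArea);h=cv2.convexHull(c)
print('orig',(cv2.approxPolyDP(h,7,True)[:,0]/8+[144,160]).round(1).tolist())
E
```

```text
centre 0.556 0.2039 r 0.0347 corner angle mod45 27.260713454658138 flat mod45 4.760713454658138 width min/max 0.0603910689916492 0.0692702268892495
px corners [[166.1, 169.1], [178.4, 180.9], [178.8, 192.1], [171.5, 199.8], [154.1, 201.2], [144.0, 192.5], [144.0, 180.0], [153.4, 169.8]]
orig [[168.4, 166.4], [178.9, 175.6], [180.5, 179.6], [180.9, 189.8], [173.0, 197.9], [156.8, 198.6], [147.0, 189.0], [146.5, 176.9], [155.8, 167.0]]
```

```bash
python3 - <<'E'
import oct
from h import *
from scipy.optimize import least_squares
f=grab('top');s=grab('scene')
def corners(im,box,lo):
    x0,y0,x1,y1=box
    im=cv2.resize(im[y0:y1,x0:x1],None,fx=8,fy=8,interpolation=2)
    m=cv2.inRange(cv2.cvtColor(im,cv2.COLOR_BGR2HSV),lo,(14,255,255))
    c=max(cv2.findContours(m,0,1)[0],key=cv2.contourArea);h=cv2.convexHull(c)
    b=cv2.boundingRect(h); return np.array([b[0],b[1],b[0]+b[2],b[1]+b[3]])/8+[x0,y0,x0,y0]
B=(138,160,192,212);S=(350,120,410,180)
t0=corners(cv2.imread('pics/top1.png'),B,(0,90,40));t1=corners(f['image'],B,(0,90,40))
s0=corners(cv2.imread('pics/scene1.png'),S,(0,110,40));s1=corners(s['image'],S,(0,110,40))
print(t0,t1,s0,s1)
d=np.r_[(t1-t0)[:2]/2+(t1-t0)[2:]/2,((s1-s0)[0]+(s1-s0)[2])/2,(s1-s0)[1]]
P=np.array([.563,.2012,.2])
g=lambda D:np.r_[proj(f,P+D)-proj(f,P),proj(s,P+D)-proj(s,P)]-d
print('rim shift',least_squares(g,np.zeros(3)).x*1000)
E
```

```text
[146.375 166.125 181.125 199.   ] [144.25  168.875 179.125 201.375] [367.375 143.25  395.625 174.   ] [367.    140.375 395.875 171.75 ]
rim shift [-5.19558307  3.02330081  2.67343009]
```

```bash
python3 go.py .563 .2012 .18 49.8
```

```text
t 7.33 pos [0.5631 0.2009 0.3206] shift mm [ 4.000e-01 -1.000e-01  1.406e+02] rotvec deg [-0.07  0.09  0.07] F [ 0.  -1.  -0.4] w 84.4 g 0.0
```

The rim has leaned about 6 mm along the finger axis and risen about 3 mm, with its yaw unchanged. I'll re-grip deeper, centred on the axis so that closing squares it up, then pull slowly with checks.

Request:
servo_tool(moves=[[[0,0,40,0,0,0,85],[0,0,40,0,0,0,85],[0,0,40,0,0,0,85],[0,0,16,0,0,0,85],[0,0,10,0,0,0,85],[0,0,0,0,0,0,85]]])

```text
time: 8.07
tool_pos: [0.5637, 0.201, 0.1762]
tool_rot: [0.0, 0.907, 0.422, 0.0]
contact_force: [0.1, -0.8, 0.4]
gripper_width: 0.992
grasp_force: 0.0
```

```bash
python3 go.py .563 .2012 .172 49.8
```

```text
t 8.07 pos [0.5637 0.201  0.1762] shift mm [-0.3 -0.7  4.2] rotvec deg [ 0.01 -0.01  0.07] F [ 0.1 -0.8  0.4] w 84.7 g 0.0
```

Request:
servo_tool(moves=[[[0,0,3,0,0,0,70],[0,0,0,0,0,0,62],[0,0,0,0,0,0,58],[0,0,0,0,0,0,54],[0,0,0,0,0,0,40],[0,0,0,0,0,0,40]]])

```text
time: 8.82
tool_pos: [0.5642, 0.2013, 0.1748]
tool_rot: [0.0, 0.907, 0.422, 0.001]
contact_force: [-0.9, 0.4, 5.5]
gripper_width: 0.669
grasp_force: 62.9
```

Request:
servo_tool(moves=[[[0,0,0,0,0,0,30],[0,0,0,0,0,0,30]]])

```text
time: 9.07
tool_pos: [0.5642, 0.2013, 0.1748]
tool_rot: [0.0, 0.907, 0.422, 0.001]
contact_force: [-1.7, 0.5, 5.9]
gripper_width: 0.668
grasp_force: 62.9
```

Request:
servo_tool(moves=[[[0,0,-1,0,0,0,30],[0,0,-1,0,0,0,30]]])

```text
time: 9.32
tool_pos: [0.5637, 0.201, 0.1749]
tool_rot: [0.0, 0.907, 0.422, 0.0]
contact_force: [1.0, 0.4, -0.8]
gripper_width: 0.669
grasp_force: 63.8
```

Request:
servo_tool(moves=[[[0,0,-1,0,0,0,30],[0,0,-1,0,0,0,30]]])

```text
time: 9.57
tool_pos: [0.5631, 0.2006, 0.175]
tool_rot: [0.0, 0.907, 0.422, -0.001]
contact_force: [4.6, 0.5, -8.8]
gripper_width: 0.664
grasp_force: 65.6
```

Request:
servo_tool(moves=[[[0,0,-1,0,0,0,30],[0,0,-1,0,0,0,30]]])

```text
time: 9.82
tool_pos: [0.5632, 0.2008, 0.179]
tool_rot: [-0.0, 0.907, 0.422, -0.001]
contact_force: [0.1, 0.6, -1.6]
gripper_width: 0.665
grasp_force: 67.5
```

Request:
servo_tool(moves=[[[0,0,-1,0,0,0,30],[0,0,-1,0,0,0,30]]])

```text
time: 10.07
tool_pos: [0.5636, 0.2011, 0.182]
tool_rot: [-0.0, 0.907, 0.422, 0.0]
contact_force: [0.9, -0.3, -2.6]
gripper_width: 0.666
grasp_force: 67.5
```

```bash
python3 go.py .563 .2012 .3 49.8; python3 st.py
```

```text
t 10.07 pos [0.5636 0.2011 0.182 ] shift mm [  -0.2   -0.5 -118. ] rotvec deg [ 0.01 -0.03  0.08] F [ 0.9 -0.3 -2.6] w 56.9 g 67.5
(367, 140, 29, 34)
rim far top edge [0.55611869 0.20649608 0.2       ] rim expected [381.48937119 151.73049976] foot/midrim [378.8740043 165.3625439]
```

View pics/c4.png

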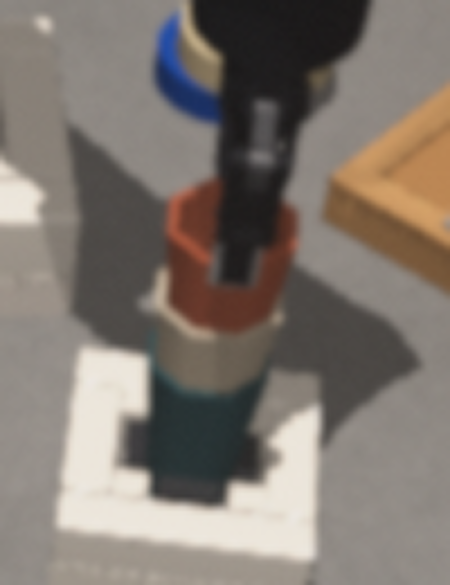

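The picture shows the grip holding, with the terracotta rising (rim top at scene row 140) and the cream one staying put. The force broke at about 9 N and is now roughly the tumbler's weight, so I carry on up.

Request:
servo_tool(moves=[[[0,0,-2,0,0,0,30],[0,0,-3,0,0,0,30],[0,0,-4,0,0,0,30],[0,0,-5,0,0,0,30],[0,0,-6,0,0,0,30],[0,0,-6,0,0,0,30],[0,0,-6,0,0,0,30],[0,0,-6,0,0,0,30],[0,0,-6,0,0,0,30],[0,0,-6,0,0,0,30],[0,0,-6,0,0,0,30],[0,0,-6,0,0,0,30]]])

```text
time: 11.62
tool_pos: [0.5635, 0.2009, 0.2434]
tool_rot: [-0.0, 0.907, 0.422, -0.0]
contact_force: [-0.2, 0.3, -0.9]
gripper_width: 0.667
grasp_force: 67.5
```

Request:
servo_tool(moves=[[[0,0,-10,0,0,0,30],[0,0,-16,0,0,0,30],[0,0,-16,0,0,0,30],[0,0,-12,0,0,0,30],[0,0,-5,0,0,0,30],[0,0,0,0,0,0,30]]])

```text
time: 12.38
tool_pos: [0.5636, 0.201, 0.3023]
tool_rot: [0.0, 0.907, 0.422, 0.0]
contact_force: [-0.1, 0.0, -2.2]
gripper_width: 0.664
grasp_force: 67.5
```

```bash
python3 go.py .611 -.1222 .3 49.8; python3 -c "
from h import *
f=grab('scene');grab('top','t5.png')
cv2.imwrite('pics/c5.png',cv2.resize(f['image'][60:260,280:460],(540,600),interpolation=2))"
```

```text
t 12.38 pos [0.5636 0.201  0.3023] shift mm [-216.6  244.5    2.3] rotvec deg [ 0.02 -0.02  0.07] F [-0.1  0.  -2.2] w 56.7 g 67.5
```

View pics/c5.png

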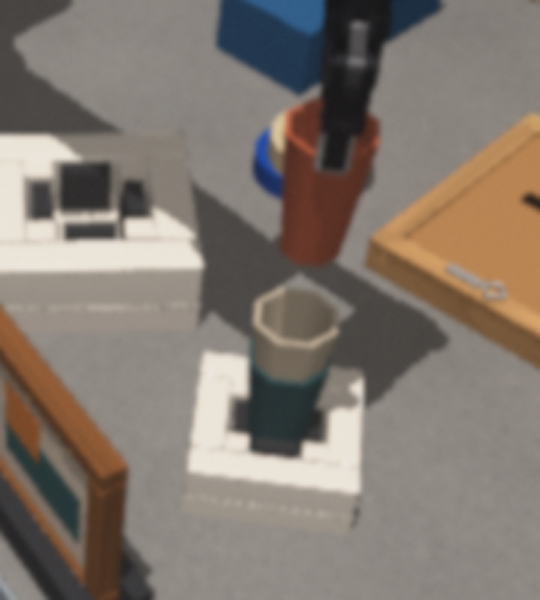

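The picture shows the top tumbler clear and upright (rim at crop (331,125), foot at about (312,255)), with the cream and teal ones still seated. Carrying it to the far pad.

Request:
servo_tool(moves=[[[-8,9,0,0,0,0,30],[-16,18,0,0,0,0,30],[-22,25,0,0,0,0,30],[-25,28,0,0,0,0,30],[-25,28,0,0,0,0,30],[-25,28,0,0,0,0,30],[-25,28,0,0,0,0,30],[-25,28,0,0,0,0,30],[-20,23,0,0,0,0,30],[-15,17,0,0,0,0,30],[-8,9,0,0,0,0,30],[-2,3,0,0,0,0,30]]])

```text
time: 13.98
tool_pos: [0.6108, -0.1218, 0.3018]
tool_rot: [-0.0, 0.907, 0.421, -0.0]
contact_force: [0.1, -0.5, -1.7]
gripper_width: 0.67
grasp_force: 67.5
```

```bash
cat > pose.py <<'E'
from h import *
# tilt and place of the held terracotta tumbler from its outline (rim/foot of the mask)
s=grab('scene');t=grab('top');st=manip.state();p=st['tool_pos']
from scipy.spatial import ConvexHull
off=float(__import__('sys').argv[1]) # rim above tcp
for n,f in(('scene',s),('top',t)):
    a=[proj(f,p+[0,0,off-.1*k]) for k in(0,1)]; a=np.array(a); print(n,'exp rim,foot',a.round(1).tolist())
    m=cv2.inRange(cv2.cvtColor(f['image'],cv2.COLOR_BGR2HSV),(0,110,40),(14,255,255))
    x0,y0=(a.min(0)-28).astype(int).clip(0);x1,y1=(a.max(0)+28).astype(int); w=np.zeros_like(m);w[y0:y1,x0:x1]=m[y0:y1,x0:x1]
    c=max(cv2.findContours(w,0,1)[0],key=cv2.contourArea); print(n,'bbox',cv2.boundingRect(c))
    if n=='scene':
        for r in range(y0,y1,4):
            q=np.where(w[r])[0]
            if len(q)>5: print(r,q.min(),q.max(),end='; ')
        print('exp axis x',a[:,0])
i=s['image'][140:330,150:340]; cv2.imwrite('pics/c6.png',cv2.resize(i,(570,570),interpolation=2))
E
python3 go.py .611 -.1222 .09 49.8; python3 pose.py .0265
```

```text
t 13.97 pos [ 0.6108 -0.1218  0.3018] shift mm [-2.000e-01  5.000e-01  2.118e+02] rotvec deg [-0.03 -0.01  0.05] F [ 0.1 -0.5 -1.7] w 57.2 g 67.5
scene exp rim,foot [[254.9, 177.8], [257.9, 216.6]]
scene bbox (238, 157, 47, 68)
161 268 278; 165 268 281; 169 226 284; 173 226 284; 177 226 284; 181 226 284; 185 226 284; 189 226 283; 193 226 284; 197 226 284; 201 226 284; 205 226 274; 209 226 276; 213 226 279; 217 246 282; 221 248 284; exp axis x [254.92276199 257.8553309 ]
top exp rim,foot [[346.1, 143.3], [337.5, 156.9]]
top bbox (309, 115, 64, 69)
```

Request:
servo_tool(moves=[[[0,0,10,0,0,0,30],[0,0,20,0,0,0,30],[0,0,25,0,0,0,30],[0,0,25,0,0,0,30],[0,0,25,0,0,0,30],[0,0,25,0,0,0,30],[0,0,25,0,0,0,30],[0,0,20,0,0,0,30],[0,0,10,0,0,0,30],[0,0,5,0,0,0,30],[0,0,0,0,0,0,30]]])

```text
time: 15.45
tool_pos: [0.6112, -0.1215, 0.1124]
tool_rot: [0.0, 0.907, 0.422, 0.0]
contact_force: [-0.5, 0.3, -2.3]
gripper_width: 0.669
grasp_force: 67.5
```

```bash
python3 go.py .611 -.1222 .0875 49.8; python3 pose.py .0265 |grep exp
```

```text
t 15.45 pos [ 0.6112 -0.1215  0.1124] shift mm [-0.6  0.3 24.9] rotvec deg [ 0.03 -0.01  0.07] F [-0.5  0.3 -2.3] w 57.1 g 67.5
scene exp rim,foot [[260.0, 246.2], [262.1, 274.6]]
238 265 270; 242 265 273; 246 262 274; 250 263 273; 254 263 273; 258 263 272; 262 248 271; 266 250 271; 270 251 270; 274 252 269; 278 254 268; exp axis x [259.96617843 262.12236536]
top exp rim,foot [[331.9, 166.0], [326.5, 174.6]]
```

View pics/c6.png

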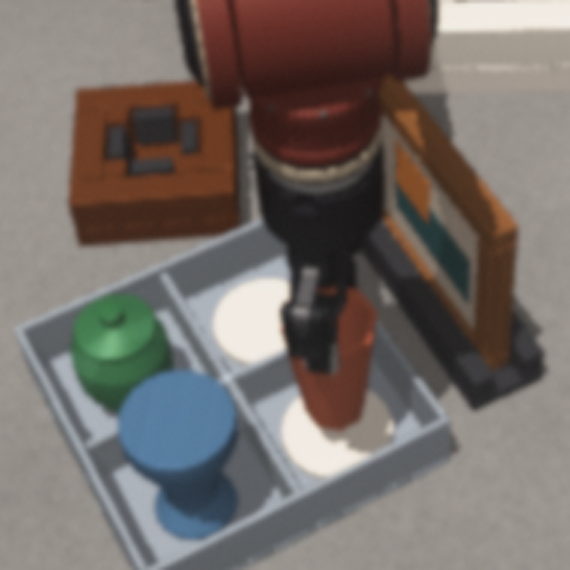

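The picture shows the held tumbler upright over the far pad (foot at crop (337,425) = scene (262,281)), with all neighbours clear. Lowering to contact.

Request:
servo_tool(moves=[[[0,0,6,0,0,0,30],[0,0,6,0,0,0,30],[0,0,4,0,0,0,30],[0,0,2,0,0,0,30],[0,0,1,0,0,0,30],[0,0,1,0,0,0,30],[0,0,0,0,0,0,30]]])

```text
time: 16.42
tool_pos: [0.6109, -0.1215, 0.092]
tool_rot: [0.0, 0.907, 0.422, 0.0]
contact_force: [0.5, -0.0, -0.7]
gripper_width: 0.667
grasp_force: 67.5
```

Request:
servo_tool(moves=[[[0,0,1,0,0,0,30],[0,0,1,0,0,0,30],[0,0,0,0,0,0,30]]])

```text
time: 16.8
tool_pos: [0.6108, -0.1214, 0.0899]
tool_rot: [-0.0, 0.907, 0.422, -0.0]
contact_force: [-0.9, 0.2, -1.0]
gripper_width: 0.664
grasp_force: 67.5
```

Request:
servo_tool(moves=[[[0,0,1,0,0,0,30],[0,0,1,0,0,0,30],[0,0,0,0,0,0,30]]])

```text
time: 17.18
tool_pos: [0.6108, -0.1214, 0.0878]
tool_rot: [-0.0, 0.907, 0.422, -0.0]
contact_force: [-0.8, -1.1, -2.9]
gripper_width: 0.665
grasp_force: 67.5
```

Request:
servo_tool(moves=[[[0,0,1,0,0,0,30],[0,0,1,0,0,0,30],[0,0,0,0,0,0,30]]])

```text
time: 17.55
tool_pos: [0.6112, -0.1215, 0.0869]
tool_rot: [0.0, 0.907, 0.422, 0.0]
contact_force: [-1.6, 1.5, 4.6]
gripper_width: 0.668
grasp_force: 68.1
```

Request:
servo_tool(moves=[[[0,0,1,0,0,0,30],[0,0,0,0,0,0,30]]])

```text
time: 17.8
tool_pos: [0.6113, -0.1215, 0.0869]
tool_rot: [0.0, 0.907, 0.422, 0.0]
contact_force: [-3.5, 1.4, 8.9]
gripper_width: 0.666
grasp_force: 68.5
```

Contact is made at 5–9 N. Releasing and rising.

Request:
servo_tool(moves=[[[0,0,0,0,0,0,60],[0,0,0,0,0,0,70],[0,0,0,0,0,0,85],[0,0,0,0,0,0,85],[0,0,0,0,0,0,85],[0,0,-15,0,0,0,85],[0,0,-40,0,0,0,85],[0,0,-40,0,0,0,85],[0,0,-40,0,0,0,85],[0,0,-40,0,0,0,85],[0,0,-35,0,0,0,85],[0,0,0,0,0,0,85]]])

```text
time: 19.3
tool_pos: [0.6126, -0.122, 0.301]
tool_rot: [0.003, 0.907, 0.422, 0.003]
contact_force: [0.5, -0.4, 0.3]
gripper_width: 0.993
grasp_force: 0.0
```

```bash
python3 go.py .563 .2012 .3 49.8; python3 - <<'E'
from h import *
t=grab('top','t7.png')
def cen(lo,hi,box,z,k=8):
    x0,y0,x1,y1=box
    im=cv2.resize(t['image'][y0:y1,x0:x1],None,fx=k,fy=k,interpolation=2)
    m=cv2.inRange(cv2.cvtColor(im,cv2.COLOR_BGR2HSV),lo,hi)
    c=max(cv2.findContours(m,0,1)[0],key=cv2.contourArea); (u,v),r=cv2.minEnclosingCircle(c)
    u,v=u/k+x0,v/k+y0; print((u,v),r/k,onz(t,u,v,z))
cen((0,90,40),(14,255,255),(300,145,360,205),.113)
cen((10,15,90),(30,110,255),(144,160,200,215),.16)
E
```

```text
t 19.3 pos [ 0.6126 -0.122   0.301 ] shift mm [ 215.2 -246.2   -0.4] rotvec deg [ 0.49 -0.2   0.07] F [ 0.5 -0.4  0.3] w 84.8 g 0.0
(329.9375, 174.9375) 42.33803176879883 [ 0.59803625 -0.12106208  0.113     ]
(160.3125, 186.125) 30.799579620361328 [0.5607005  0.21652511 0.16      ]
```

Request:
servo_tool(moves=[[[12,-14,0,0,0,0,85],[25,-28,0,0,0,0,85],[33,-38,0,0,0,0,85],[36,-42,0,0,0,0,85],[36,-42,0,0,0,0,85],[33,-38,0,0,0,0,85],[25,-28,0,0,0,0,85],[12,-14,0,0,0,0,85],[3,-2,0,0,0,0,85],[0,0,0,0,0,0,85]]])

```text
time: 20.6
tool_pos: [0.5614, 0.2008, 0.2945]
tool_rot: [0.0, 0.907, 0.421, -0.0]
contact_force: [0.1, -0.0, 0.5]
gripper_width: 0.992
grasp_force: 0.0
```

```bash
python3 go.py .563 .2012 .135 49.8; python3 - <<'E'
from h import *
t=grab('top','t8.png');s=grab('scene')
def cen(f,lo,hi,box,z,k=8,n=''):
    x0,y0,x1,y1=box
    im=cv2.resize(f['image'][y0:y1,x0:x1],None,fx=k,fy=k,interpolation=2)
    m=cv2.inRange(cv2.cvtColor(im,cv2.COLOR_BGR2HSV),lo,hi)
    c=max(cv2.findContours(m,0,1)[0],key=cv2.contourArea);h=cv2.convexHull(c); b=np.array(cv2.boundingRect(h))/k
    u,v=b[0]+b[2]/2+x0,b[1]+b[3]/2+y0; print(n,b+[x0,y0,0,0],onz(f,u,v,z))
cen(t,(0,90,40),(14,255,255),(300,145,360,205),.113,n='placed top, top view')
cen(t,(10,10,110),(30,110,255),(144,160,200,215),.16,n='mid rim, top view (exp 35px wide-ish)')
print('exp',proj(t,[.563,.2012,.16]),proj(s,[.563,.2012,.16]),proj(s,[.611,-.1222,.113]),proj(t,[.611,-.1222,.113]))
cen(s,(8,20,100),(30,120,255),(352,145,405,190),.16,n='mid scene')
cen(s,(0,110,40),(14,255,255),(235,225,285,290),.113,n='placed scene')
E
```

```text
t 20.6 pos [0.5614 0.2008 0.2945] shift mm [  1.5   1.  159.5] rotvec deg [-0.01  0.06  0.03] F [ 0.1 -0.   0.5] w 84.7 g 0.0
placed top, top view [316.    155.125  29.     30.125] [ 0.60805252 -0.12213393  0.113     ]
mid rim, top view (exp 35px wide-ish) [144. 160.  56.  55.] [0.55845681 0.19350204 0.16      ]
exp [168.17882908 185.12315036] [378.8740043 165.3625439] [260.21354691 254.130631  ] [330.5454004  168.78917981]
mid scene [363.5   150.625  33.625  36.   ] [0.57276998 0.19766895 0.16      ]
placed scene [245.    243.125  31.     45.625] [ 0.6363696  -0.13521657  0.113     ]
```

```bash
python3 - <<'E'
from h import *
im=cv2.cvtColor(cv2.imread('pics/t8.png'),cv2.COLOR_BGR2HSV)
print('row185',[(u,*map(int,im[185,u])) for u in range(146,194,1)])
print('col168',[(v,*map(int,im[v,168])) for v in range(162,210,1)])
E
```

```text
row185 [(146, 25, 20, 142), (147, 25, 20, 139), (148, 23, 20, 151), (149, 23, 26, 208), (150, 28, 21, 234), (151, 26, 22, 193), (152, 21, 35, 137), (153, 20, 44, 127), (154, 20, 48, 116), (155, 21, 45, 96), (156, 20, 44, 87), (157, 22, 42, 90), (158, 19, 46, 89), (159, 19, 45, 91), (160, 18, 43, 89), (161, 21, 39, 91), (162, 20, 42, 90), (163, 20, 42, 92), (164, 19, 45, 91), (165, 18, 42, 91), (166, 22, 44, 105), (167, 21, 45, 114), (168, 21, 47, 113), (169, 20, 46, 111), (170, 20, 47, 109), (171, 19, 45, 108), (172, 20, 44, 104), (173, 20, 45, 102), (174, 22, 45, 101), (175, 20, 46, 110), (176, 20, 46, 122), (177, 19, 47, 130), (178, 20, 45, 131), (179, 20, 46, 127), (180, 19, 47, 130), (181, 19, 48, 192), (182, 20, 49, 223), (183, 19, 47, 167), (184, 21, 49, 98), (185, 60, 16, 94), (186, 89, 58, 106), (187, 90, 72, 96), (188, 92, 48, 69), (189, 85, 23, 68), (190, 45, 6, 85), (191, 30, 6, 92), (192, 40, 8, 93), (193, 0, 3, 92)]
col168 [(162, 19, 20, 140), (163, 22, 20, 143), (164, 23, 24, 180), (165, 28, 17, 221), (166, 30, 11, 228), (167, 30, 13, 227), (168, 28, 15, 227), (169, 33, 12, 228), (170, 32, 14, 231), (171, 20, 49, 187), (172, 19, 48, 132), (173, 19, 45, 90), (174, 21, 40, 89), (175, 19, 47, 92), (176, 19, 46, 94), (177, 19, 46, 94), (178, 21, 44, 93), (179, 21, 44, 92), (180, 21, 46, 94), (181, 21, 44, 93), (182, 21, 44, 92), (183, 22, 45, 103), (184, 21, 46, 111), (185, 21, 47, 113), (186, 21, 45, 113), (187, 21, 47, 114), (188, 21, 45, 113), (189, 21, 51, 115), (190, 20, 47, 115), (191, 18, 48, 117), (192, 20, 46, 117), (193, 20, 48, 118), (194, 20, 45, 119), (195, 20, 48, 117), (196, 20, 49, 115), (197, 21, 45, 108), (198, 21, 47, 114), (199, 19, 49, 194), (200, 19, 50, 223), (201, 23, 39, 132), (202, 88, 56, 68), (203, 87, 40, 70), (204, 16, 29, 98), (205, 20, 30, 126), (206, 23, 28, 144), (207, 24, 26, 148), (208, 21, 29, 148), (209, 24, 24, 146)]
```

Request:
servo_tool(moves=[[[1,0.5,20,0,0,0,85],[0,0,30,0,0,0,85],[0,0,30,0,0,0,85],[0,0,30,0,0,0,85],[0,0,25,0,0,0,85],[0,0,12,0,0,0,85],[0,0,5,0,0,0,85],[0,0,0,0,0,0,85]]])

```text
time: 21.7
tool_pos: [0.5627, 0.2018, 0.1433]
tool_rot: [0.0, 0.907, 0.422, 0.0]
contact_force: [0.6, 0.5, 0.4]
gripper_width: 0.994
grasp_force: 0.0
```

```bash
python3 go.py .5625 .2014 .134 49.8
```

```text
t 21.7 pos [0.5627 0.2018 0.1433] shift mm [-0.4  0.2  9.3] rotvec deg [ 0.02 -0.03  0.06] F [0.6 0.5 0.4] w 84.9 g 0.0
```

Request:
servo_tool(moves=[[[0,0,6,0,0,0,85],[0,0,3,0,0,0,70],[0,0,0,0,0,0,62],[0,0,0,0,0,0,58],[0,0,0,0,0,0,54],[0,0,0,0,0,0,40],[0,0,0,0,0,0,30],[0,0,0,0,0,0,30]]])

```text
time: 22.7
tool_pos: [0.5632, 0.2017, 0.135]
tool_rot: [0.001, 0.907, 0.422, 0.001]
contact_force: [2.2, -4.6, 4.6]
gripper_width: 0.668
grasp_force: 64.3
```

Request:
servo_tool(moves=[[[0,0,-1,0,0,0,30],[0,0,-1,0,0,0,30]]])

```text
time: 22.95
tool_pos: [0.5628, 0.2015, 0.1351]
tool_rot: [0.001, 0.907, 0.422, 0.0]
contact_force: [6.4, -2.7, -4.1]
gripper_width: 0.67
grasp_force: 64.4
```

Request:
servo_tool(moves=[[[0,0,-1,0,0,0,30],[0,0,-1,0,0,0,30]]])

```text
time: 23.2
tool_pos: [0.5623, 0.2012, 0.1352]
tool_rot: [0.001, 0.907, 0.422, -0.0]
contact_force: [8.8, -2.7, -9.0]
gripper_width: 0.664
grasp_force: 65.7
```

Request:
servo_tool(moves=[[[0,0,-1,0,0,0,30],[0,0,-1,0,0,0,30]]])

```text
time: 23.45
tool_pos: [0.5618, 0.2009, 0.1356]
tool_rot: [0.001, 0.907, 0.422, -0.001]
contact_force: [8.9, -2.6, -9.3]
gripper_width: 0.662
grasp_force: 67.1
```

Request:
servo_tool(moves=[[[0.5,0,-1,0,0,0,30],[0.5,0,-1,0,0,0,30]]])

```text
time: 23.7
tool_pos: [0.5623, 0.2018, 0.1394]
tool_rot: [0.001, 0.907, 0.422, -0.001]
contact_force: [4.6, -3.4, -5.2]
gripper_width: 0.668
grasp_force: 67.4
```

Request:
servo_tool(moves=[[[0,0,-1,0,0,0,30],[0,0,-1,0,0,0,30]]])

```text
time: 23.95
tool_pos: [0.5622, 0.202, 0.1415]
tool_rot: [0.0, 0.907, 0.422, -0.001]
contact_force: [4.7, -4.1, -4.6]
gripper_width: 0.668
grasp_force: 67.4
```

Request:
servo_tool(moves=[[[0,0,-1,0,0,0,30],[0,0,-1,0,0,0,30]]])

```text
time: 24.2
tool_pos: [0.562, 0.2021, 0.1435]
tool_rot: [0.0, 0.907, 0.422, -0.001]
contact_force: [3.0, -2.7, -4.3]
gripper_width: 0.669
grasp_force: 67.4
```

```bash
python3 go.py .563 .2012 .3 49.8; python3 - <<'E'
from h import *
s=grab('scene')
def cen(f,lo,hi,box,k=8):
    x0,y0,x1,y1=box
    im=cv2.resize(f[y0:y1,x0:x1],None,fx=k,fy=k,interpolation=2)
    m=cv2.inRange(cv2.cvtColor(im,cv2.COLOR_BGR2HSV),lo,hi)
    c=max(cv2.findContours(m,0,1)[0],key=cv2.contourArea); print(np.array(cv2.boundingRect(c))/k+[x0,y0,0,0])
o=cv2.imread('pics/scene1.png')
for i in(o,s['image']): cen(i,(80,70,20),(100,255,140),(350,150,405,225))
E
```

```text
t 24.2 pos [0.562  0.2021 0.1435] shift mm [  -0.5    1.2 -156.5] rotvec deg [-0.05  0.16  0.07] F [ 3.  -2.7 -4.3] w 57.1 g 67.4
[3.85875e+02 1.87000e+02 1.25000e-01 1.25000e-01]
[373.625 188.375   1.75    0.75 ]
```

Request:
servo_tool(moves=[[[0,0.4,-2,0,0,0,30],[0,0.4,-3,0,0,0,30],[0,0.4,-4,0,0,0,30],[0,0,-4,0,0,0,30],[0,0,-4,0,0,0,30],[0,0,-4,0,0,0,30],[0,0,0,0,0,0,30]]])

```text
time: 25.12
tool_pos: [0.5642, 0.2021, 0.1677]
tool_rot: [0.0, 0.907, 0.422, 0.0]
contact_force: [0.3, 1.0, -0.8]
gripper_width: 0.663
grasp_force: 67.6
```

```bash
python3 go.py .563 .2012 .3 49.8; python3 - <<'E'
from h import *
s=grab('scene'); im=s['image']; o=cv2.imread('pics/scene1.png')
b=[proj(s,[.563,.2012,z]) for z in(.12,.16,.18)]; print(np.round(b,1).tolist())
for n,i in(('orig',o),('now',im)):
    h=cv2.cvtColor(i,cv2.COLOR_BGR2HSV); print(n,[(v,*map(int,h[v,375])) for v in range(160,216,2)])
E
```

```text
t 25.12 pos [0.5642 0.2021 0.1677] shift mm [  -1.3   -0.3 -132.3] rotvec deg [ 0.03 -0.05  0.08] F [ 0.3  1.  -0.8] w 56.6 g 67.6
[[376.4, 178.2], [378.9, 165.4], [380.2, 158.6]]
orig [(160, 7, 155, 158), (162, 7, 150, 121), (164, 7, 145, 104), (166, 7, 147, 104), (168, 7, 146, 105), (170, 7, 147, 104), (172, 8, 133, 111), (174, 13, 71, 162), (176, 17, 55, 135), (178, 17, 55, 115), (180, 17, 55, 116), (182, 17, 55, 115), (184, 17, 55, 115), (186, 20, 36, 106), (188, 90, 47, 76), (190, 92, 60, 55), (192, 93, 53, 53), (194, 90, 54, 52), (196, 93, 57, 54), (198, 93, 58, 53), (200, 93, 53, 53), (202, 93, 47, 54), (204, 95, 53, 53), (206, 94, 32, 55), (208, 150, 4, 64), (210, 0, 8, 65), (212, 14, 30, 146), (214, 19, 21, 230)]
now [(160, 17, 51, 130), (162, 17, 51, 165), (164, 17, 47, 124), (166, 17, 45, 114), (168, 18, 50, 113), (170, 17, 55, 115), (172, 17, 55, 115), (174, 18, 54, 114), (176, 16, 53, 116), (178, 17, 54, 118), (180, 16, 55, 120), (182, 17, 54, 119), (184, 17, 54, 119), (186, 60, 14, 92), (188, 94, 68, 64), (190, 95, 63, 53), (192, 92, 63, 53), (194, 95, 61, 54), (196, 94, 65, 55), (198, 94, 65, 55), (200, 92, 66, 54), (202, 94, 66, 54), (204, 93, 53, 53), (206, 90, 31, 57), (208, 150, 4, 64), (210, 0, 8, 64), (212, 16, 29, 147), (214, 21, 21, 232)]
```

The teal one hasn't moved and the cream one is rising freely, so I continue up.

Request:
servo_tool(moves=[[[0,0,-5,0,0,0,30],[0,0,-6,0,0,0,30],[0,0,-6,0,0,0,30],[0,0,-7,0,0,0,30],[0,0,-8,0,0,0,30],[0,0,-12,0,0,0,30],[0,0,-18,0,0,0,30],[0,0,-22,0,0,0,30],[0,0,-22,0,0,0,30],[0,0,-16,0,0,0,30],[0,0,-8,0,0,0,30],[0,0,0,0,0,0,30]]])

```text
time: 26.68
tool_pos: [0.5641, 0.2019, 0.2976]
tool_rot: [0.0, 0.907, 0.422, 0.0]
contact_force: [0.0, -0.3, -1.4]
gripper_width: 0.662
grasp_force: 67.6
```

```bash
python3 go.py .499 -.1229 .3 49.8; python3 - <<'E'
from h import *
s=grab('scene'); im=s['image']; p=manip.state()['tool_pos']
a=proj(s,p+[0,0,.026]);b=proj(s,p+[0,0,-.074]);print(a,b)
h=cv2.cvtColor(im,cv2.COLOR_BGR2HSV); m=cv2.inRange(h,(12,38,90),(24,75,255))
for v in range(int(a[1]),int(b[1])+14,4):
    q=np.where(m[v,int(b[0])-35:int(b[0])+35])[0]+int(b[0])-35
    if len(q): print(v,q.min(),q.max(),len(q),end='; ')
print('low',[(v,*map(int,h[v,375])) for v in range(180,212,3)])
E
```

```text
t 26.68 pos [0.5641 0.2019 0.2976] shift mm [-290.3  159.6   -2.6] rotvec deg [ 0.03 -0.04  0.07] F [ 0.  -0.3 -1.4] w 56.5 g 67.6
[391.07066657 104.62357878] [383.51596132 143.79055803]
104 371 405 16; 108 371 406 19; 112 371 404 20; 116 373 403 19; 120 376 402 27; 124 376 400 25; 128 375 416 27; 132 375 410 24; 136 375 405 23; 140 374 402 22; 144 374 401 21; 148 377 401 15; 152 406 407 2; 156 413 414 2; low [(180, 92, 64, 52), (183, 92, 67, 57), (186, 95, 87, 73), (189, 94, 65, 55), (192, 90, 60, 51), (195, 95, 60, 55), (198, 95, 63, 53), (201, 93, 58, 53), (204, 90, 54, 52), (207, 90, 13, 60), (210, 30, 4, 62)]
```

The middle tumbler is clear and the lowest is still seated. Carrying it to the near pad.

Request:
servo_tool(moves=[[[-10,5,-3,0,0,0,30],[-20,11,0,0,0,0,30],[-30,17,0,0,0,0,30],[-34,19,0,0,0,0,30],[-34,19,0,0,0,0,30],[-34,19,0,0,0,0,30],[-34,19,0,0,0,0,30],[-34,19,0,0,0,0,30],[-28,15,0,0,0,0,30],[-18,9,0,0,0,0,30],[-10,6,0,0,0,0,30],[-4,2,0,0,0,0,30]]])

```text
time: 28.22
tool_pos: [0.4988, -0.1237, 0.2998]
tool_rot: [-0.0, 0.907, 0.421, -0.0]
contact_force: [-0.1, 0.6, -1.0]
gripper_width: 0.668
grasp_force: 67.6
```

```bash
python3 go.py .499 -.1229 .087 49.8
```

```text
t 28.23 pos [ 0.4988 -0.1237  0.2998] shift mm [  0.7  -0.4 212.8] rotvec deg [-0.02 -0.    0.  ] F [-0.1  0.6 -1. ] w 57.1 g 67.6
```

Request:
servo_tool(moves=[[[0,0,10,0,0,0,30],[0,0,22,0,0,0,30],[0,0,28,0,0,0,30],[0,0,28,0,0,0,30],[0,0,28,0,0,0,30],[0,0,28,0,0,0,30],[0,0,26,0,0,0,30],[0,0,16,0,0,0,30],[0,0,8,0,0,0,30],[0,0,4,0,0,0,30],[0,0,2,0,0,0,30],[0,0,0,0,0,0,30]]])

```text
time: 29.72
tool_pos: [0.4998, -0.1232, 0.1007]
tool_rot: [0.0, 0.907, 0.422, 0.0]
contact_force: [0.8, -0.2, -2.8]
gripper_width: 0.667
grasp_force: 67.6
```

```bash
python3 go.py .499 -.1229 .087 49.8; python3 - <<'E'
from h import *
s=grab('scene'); im=s['image']; p=manip.state()['tool_pos']
a=proj(s,p+[0,0,.026]);b=proj(s,p+[0,0,-.074]);print(a,b,'pad',proj(s,[.499,-.1229,.013]))
h=cv2.cvtColor(im,cv2.COLOR_BGR2HSV); m=cv2.inRange(h,(12,38,60),(24,75,255))
for v in range(int(a[1])-8,int(b[1])+14,3):
    q=np.where(m[v,int(b[0])-25:int(b[0])+25])[0]+int(b[0])-25
    if len(q): print(v,q.min(),q.max(),len(q),end='; ')
E
```

```text
t 29.73 pos [ 0.4998 -0.1232  0.1007] shift mm [-0.3 -0.8 13.7] rotvec deg [ 0.07 -0.02  0.07] F [ 0.8 -0.2 -2.8] w 56.9 g 67.6
[234.4897564  213.44753298] [238.25519795 242.2296433 ] pad [238.67001453 245.57904828]
205 238 244 7; 208 236 246 11; 211 235 248 14; 214 235 248 14; 217 235 248 14; 220 236 248 13; 223 223 247 15; 226 223 247 14; 229 224 247 23; 232 225 246 22; 235 227 247 21; 238 227 247 21; 241 228 247 20; 244 229 250 19; 247 231 245 15; 250 236 244 4;
```

Request:
servo_tool(moves=[[[0,0,4,0,0,0,30],[0,0,3,0,0,0,30],[0,0,2,0,0,0,30],[0,0,1,0,0,0,30],[0,0,1,0,0,0,30],[0,0,0,0,0,0,30]]])

```text
time: 30.52
tool_pos: [0.4993, -0.1229, 0.089]
tool_rot: [-0.0, 0.907, 0.422, -0.0]
contact_force: [-0.3, 1.1, -1.4]
gripper_width: 0.662
grasp_force: 67.6
```

Request:
servo_tool(moves=[[[0,0,1,0,0,0,30],[0,0,1,0,0,0,30],[0,0,0,0,0,0,30]]])

```text
time: 30.9
tool_pos: [0.4995, -0.1229, 0.0873]
tool_rot: [0.0, 0.907, 0.422, 0.0]
contact_force: [-0.5, 0.5, 0.4]
gripper_width: 0.666
grasp_force: 67.8
```

Request:
servo_tool(moves=[[[0,0,1,0,0,0,30],[0,0,0,0,0,0,30]]])

```text
time: 31.15
tool_pos: [0.4998, -0.1229, 0.0872]
tool_rot: [-0.0, 0.907, 0.422, 0.0]
contact_force: [-0.9, 1.2, 5.7]
gripper_width: 0.668
grasp_force: 68.3
```

Contact made. Releasing and rising.

Request:
servo_tool(moves=[[[0,0,0,0,0,0,60],[0,0,0,0,0,0,70],[0,0,0,0,0,0,85],[0,0,0,0,0,0,85],[0,0,0,0,0,0,85],[0,0,-15,0,0,0,85],[0,0,-40,0,0,0,85],[0,0,-40,0,0,0,85],[0,0,-40,0,0,0,85],[0,0,-40,0,0,0,85],[0,0,-35,0,0,0,85],[0,0,0,0,0,0,85]]])

```text
time: 32.65
tool_pos: [0.501, -0.1236, 0.3013]
tool_rot: [0.003, 0.907, 0.422, 0.003]
contact_force: [0.3, -0.5, -0.3]
gripper_width: 0.995
grasp_force: 0.0
```

Request:
servo_tool(moves=[[[-20,-20,0,0,0,0,85],[-35,-35,0,0,0,0,85],[-35,-35,0,0,0,0,85],[-20,-20,0,0,0,0,85],[0,0,0,0,0,0,85],[0,0,0,0,0,0,85]]])

```text
time: 33.4
tool_pos: [0.3446, -0.1361, 0.2955]
tool_rot: [-0.0, 0.907, 0.422, 0.0]
contact_force: [-0.4, 0.2, -0.1]
gripper_width: 0.994
grasp_force: 0.0
```

```bash
python3 - <<'E'
from h import *
st=manip.state();print(st['time'],st['tool_pos'])
t=grab('top','t9.png');s=grab('scene','s9.png')
def cen(f,lo,hi,box,z,n):
    x0,y0,x1,y1=box;k=8
    im=cv2.resize(f['image'][y0:y1,x0:x1],None,fx=k,fy=k,interpolation=2)
    m=cv2.inRange(cv2.cvtColor(im,cv2.COLOR_BGR2HSV),lo,hi)
    c=max(cv2.findContours(m,0,1)[0],key=cv2.contourArea);b=np.array(cv2.boundingRect(c))/k
    print(n,b+[x0,y0,0,0],onz(f,b[0]+b[2]/2+x0,b[1]+b[3]/2+y0,z).round(4))
cen(t,(0,90,40),(14,255,255),(300,145,360,197),.113,'top t')
cen(t,(12,35,60),(26,90,255),(300,197,360,250),.113,'mid t')
cen(s,(0,110,40),(14,255,255),(235,225,282,290),.113,'top s')
cen(s,(12,38,60),(24,90,255),(215,190,258,252),.113,'mid s')
print('exp',proj(t,[.611,-.1222,.113]),proj(t,[.499,-.1229,.113]),proj(s,[.611,-.1222,.113]),proj(s,[.499,-.1229,.113]))
for nm,lo,hi,bt in(('jar',(45,90,20),(80,255,255),(350,200,405,250)),('vase',(98,90,20),(115,255,255),(350,145,405,197)),('tape',(108,150,20),(125,255,255),(215,90,280,150)),('picture',(8,100,30),(20,255,255),(245,145,290,270))):
    for f in({**t,'image':cv2.imread('pics/top1.png')},t): cen(f,lo,hi,bt,.1,nm)
# low tumbler
for f in({**s,'image':cv2.imread('pics/scene1.png')},s):
    h=cv2.cvtColor(f['image'],cv2.COLOR_BGR2HSV); print([(v,int(h[v,375][0]),int(h[v,375][2])) for v in range(180,214,3)], [(u,int(h[200,u][0]),int(h[200,u][2])) for u in range(358,394,2)])
E
```

```text
33.4 [ 0.34457189 -0.13605464  0.29554709]
top t [316.    155.125  29.     30.25 ] [ 0.6079 -0.1221  0.113 ]
mid t [316.375 209.75   26.5    26.375] [ 0.4982 -0.1214  0.113 ]
top s [245.    242.375  31.     46.375] [ 0.6356 -0.1348  0.113 ]
mid s [215.5   204.625  38.375  47.375] [ 0.5256 -0.1368  0.113 ]
exp [330.5454004  168.78917981] [330.36248698 222.57295702] [260.21354691 254.130631  ] [234.97462684 217.34545483]
jar [377.875 211.5    16.75   26.875] [ 0.4973 -0.241   0.1   ]
jar [371.875 211.375  22.75   26.875] [ 0.4974 -0.2347  0.1   ]
vase [367.375 152.5    34.75   35.25 ] [ 0.613  -0.2381  0.1   ]
vase [367.25  152.5    34.75   35.375] [ 0.6129 -0.2378  0.1   ]
tape [226.5   101.125  41.     34.375] [0.719  0.0556 0.1   ]
tape [226.5   101.125  41.     33.125] [0.7203 0.0557 0.1   ]
picture [259.375 155.625  16.25  102.625] [0.5299 0.0074 0.1   ]
picture [259.375 155.625  16.375 102.625] [0.5299 0.0073 0.1   ]
[(180, 17, 116), (183, 17, 115), (186, 20, 106), (189, 92, 62), (192, 93, 53), (195, 95, 53), (198, 93, 53), (201, 93, 54), (204, 95, 53), (207, 100, 61), (210, 0, 65), (213, 16, 205)] [(358, 6, 87), (360, 150, 63), (362, 105, 56), (364, 90, 49), (366, 95, 52), (368, 93, 53), (370, 93, 54), (372, 90, 53), (374, 93, 53), (376, 93, 53), (378, 93, 51), (380, 97, 49), (382, 85, 46), (384, 0, 43), (386, 15, 55), (388, 17, 120), (390, 16, 222), (392, 19, 234)]
[(180, 93, 64), (183, 95, 66), (186, 94, 74), (189, 92, 55), (192, 93, 54), (195, 95, 55), (198, 95, 55), (201, 93, 54), (204, 90, 53), (207, 90, 61), (210, 0, 64), (213, 16, 206)] [(358, 10, 87), (360, 150, 63), (362, 98, 56), (364, 93, 51), (366, 95, 52), (368, 95, 55), (370, 93, 55), (372, 92, 55), (374, 93, 55), (376, 93, 54), (378, 95, 52), (380, 93, 50), (382, 90, 47), (384, 30, 45), (386, 10, 62), (388, 16, 124), (390, 16, 222), (392, 19, 235)]
```

Both tumblers stand on their pads and nothing else has moved. The lowest is still seated, and the jar's mask differs only by a shadow: its outline ends coincide. Handing in.

```bash
python3 -c "
from plant import manip
print(manip.job_done())"
```

```text
the job is handed in; nothing more can be done
None
```

Job handed in at about 33 s, result not reported back: the top tumbler stands on the far pad, the middle one on the near pad and the lowest is still in its block; jar, vase, picture and tape unmoved by my last image check (on the first pull the grip slipped off the top tumbler and left it leaning slightly; I re-gripped deeper).

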